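# Turn the push-button plate over and close the console with it

### The job

The push-button plate of the sloping machine console is leaning against the battery charger with its contact blocks facing outwards. Turn it over and close the console with it: contact blocks inside, buttons outwards, tab at the top, the plate home in its recess, standing on the bottom ledge and lying flat on the rim. Set it in gently, without dropping or banging it, and leave the jack, the bit pot, the screwdriver and the spanner where they are.

Things in the scene. Friction and masses are not known exactly. Their poses are not given: they have to be found in the camera images.
- plate: Push-button plate, bare aluminium, 0.25-0.5 kg: flat panel 125 (x) by 140 (y) by 8 mm (z 0 to 8), with a tab at its +x edge. Origin: centre of the 125 x 140 panel on its back face. x points to the tab, z out of the button face. Starts on its -x edge on the bench, leaning back 24 deg from vertical, button face against the charger's front top edge, contact blocks outwards.
- plate_tab (a point): Middle of the plate's grip tab (plate frame x 86.5, y 0, z 4 mm); axes as plate. The tab is plain and flat, 8 mm thick, 70 mm wide, and runs over plate x 62.5 to 102.5 mm; it stands free above the charger at the start, and free past the console's upper rim when the plate is home.
- plate_buttons (a point): Centre of the button face (plate frame 0, 0, 8 mm). Five round heads stand 14 mm out of this face, 29 mm across: three at plate x -27.5 (y -40, 0, 40) and two at x 3.5 (y -40, 40).
- plate_blocks (a point): Centre of the back face, 26 mm behind it (plate frame 0, 0, -26 mm). Behind each head sits a grey contact block, 24 mm (x) by 26 mm (y), reaching from the back face 26 mm out to z = -26.
- charger: Black battery charger, fixed, 150 mm deep, 190 wide, 102 high, bar handle on top to 129 mm, 75 mm behind the front face and 100 mm long. Origin: on the bench, 50 mm behind the middle of its front face; z up, front looks along its -x, body fills x -50 to 100 mm. The plate touches its front top edge 112 mm up from the plate's bottom edge.
- console: Grey steel desk console, fixed, with an open sloping front, 156 mm wide, 107 deep, 173 high at the ridge, 57 at the front. Origin: on the bench under the middle of the slope; z up; the slope looks along its -x and up. Behind the slope's upper end its roof falls away squarely to the slope for 38 mm, then the back wall drops, so fingers holding a tab past that end are free on both sides.
- console_top: The recess in the console's slope. Origin: where the plate's origin lies when it is home, 115 mm above the bench; x up the slope (60 deg above level), y across, z squarely out of the slope; a plate that is home has the same axes. The rim that the plate's back lies on is the plane z = 0, 12 to 14 mm wide all round, and ends at x = 62 mm with no wall above it.
- console_ledge (a point): Middle of the bottom ledge's stop face, on the rim plane (console_top frame x -62.5, 0, 0 mm): the plate's lower edge stands on it. The ledge and the side cheeks stand 8 mm out of the rim plane. The cheeks' inner faces are at y -74 and 74 mm, 4 mm beside the plate on each side.
- console_opening (a point): Middle of the opening inside the rim (console_top frame 0, 0, 0): it runs over x -48.5 to 50 mm and y -60 to 60 mm, hollow behind, deep enough for the contact blocks.
- jack: Bystander: green cast screw jack, 74 mm round foot, 106 mm high, stands on the bench. Origin: centre of its foot.
- bit_pot: Bystander: red plastic pot of drill bits, 88 mm across the mouth, 85 mm high, bits standing out to about 100 mm. Origin: centre of its underside.
- screwdriver: Bystander: screwdriver lying on the bench, 200 mm long. Origin: its underside, on its length.
- spanner: Bystander: spanner lying on the bench, 180 mm long. Origin: its underside, on its length.
There are look-alikes about, which are no part of the job. What is shaped like the console but blue is not meant.

How it is judged:
By the outcome, as a careful person would: the job done as asked, in the order asked, and still so for the second after the job is handed in, with the robot touching nothing.
It also fails if it takes over 56 s, if anything falls off the work surface, if the arm or the gripper's body presses on something with over 40 N, if the wrist force passes 120 N, or if a joint passes its speed limit or range.

### The arm

A 6-joint arm with a two-finger parallel gripper is mounted at the origin on the work surface. World frame = base frame: x ahead of the robot, y to its left, z up, the work surface at z = 0. Lengths are in m, angles in rad, forces in N, time in s.
With the tool pointing down it reaches from about 0.35 to 0.85 m from the base axis. Payload 8.1 kg.
Tool frame: the origin (TCP) lies on the front face of the gripper's body, between the roots of the fingers; the fingertips stand 73 mm ahead of it and the grasp point (between the pads) lies 54 mm ahead of it; z points along the fingers, y is the line along which they close (so a half turn about z gives the same grasp; the last joint's range is limited). The gripper opens to 85 mm and grips with 20 to 120 N. Pads are 22 mm wide; open, the fingers measure 114 mm over their backs; the gripper's body (76 mm by 85 mm) begins 54 mm behind the grasp point. The pads swing forward as they close: fully open they stand 13 mm farther back than shut.
Start: joints at [1.05, 0.13, 1.488, -0, 1.523, -0.085], TCP at [0.253, 0.544, 0.304] pointing down, gripper open.
Joint ranges: [-2.96, 2.96], [-0.89, 2.26], [0.02, 2.5], [-1.34, 4.48], [0, 2.73], [-2.66, 2.66]. Speed limits (rad/s): [2.39, 2.39, 2.79, 3.14, 3.14, 3.14].

### API

Orientations are given as a unit quaternion [w, x, y, z].
In Python, from bench import r gives the robot as it stands.
- The arm moves only by the tool carry_out, never from a script. Its argument "increments" is a list of rows, each a list of 7 numbers: the turn, a rotation vector about the tool's x, y, z in units of pi rad (1.0 is pi rad), then the shift along the tool's x, y, z in units of 100 mm (1.0 is 100 mm), then the opening, from 0 (shut) to 1 (fully open). A call has 1 to 20 rows; each row is the pose to reach, as a shift and turn from the pose commanded when the call began, along the tool's axes at that moment, turning the shorter way round; what a row does not reach only later rows make up. A row lasts 1/10 s, in which the tool goes at most 50 mm and 8.59 degrees, less where a joint would pass 70% of its speed; a pose out of reach is approached as far as the arm can. A call with a number of a shift or a turn outside -1 to 1 is refused whole. A call with a gripper value outside its range is refused whole. The fingers move at their own pace and stop on an object; "squeeze" is the grip in N (left out, the last holds). Time passes only in rows, so rows that repeat a pose let the fingers close. It gives the time, the measured TCP pose, the force, the opening and the grip force at its end, in the units of the state.
- r.state(): the state, without advancing time (a new reading comes with each control period).
- r.read_camera(name): name is "side" or "top" or "wrist"; returns a dict with "color" (480x640x3 uint8, red, green, blue), "K" (3x3 intrinsics, pixels), "rvec" (rotation vector, rad) and "tvec" (3), from world to camera coordinates, as OpenCV has them. Camera axes: x right, y down, z forward; pixel columns grow to the right and rows downward; lengths in m; the calibration is good to about 2 mm. A picture is of the moment at which its call begins. There is no depth.
- r.close_job(): hands the job in; it is judged then, once.
Trained networks look in a picture, given as the dict that the camera call returned (one of the last four; its "shot" number tells which), for a name from the list of things; names that differ only in an ending like _2 or _b are one class to them, and where a whole thing is asked for, a point or a joint stands for the part that bears it (a point fixed in the world has none). Each returns a list of dicts, best first, with "conf" (0 to 1); they miss things now and then, are a little off and sometimes report something else, mostly with a low value. They report only what shows in the picture. A call takes as long as a camera call. They do not tell look-alikes from the thing itself.
- r.find_in(picture, query): "position" ([column, row] in pixels, amid what is visible of it).
- r.place_of(picture, query): "position" ([column, row] in pixels: a listed point, or the origin of a listed thing).
The state is a dict: "t": time; "joints": joint angles; "qvel": joint speeds; "joint_torque": joint torques, N m; "tool_pos": TCP position; "eef_rot": TCP orientation; "ft_force": force on the tool from outside, world axes, zero at the start; "torque": the same for the moment, N m; "gripper_width": finger opening in m; "grasp_force": force on a finger pad.
Only numpy, scipy, OpenCV 4.12 (cv2) and the standard library are available. Lean on these libraries where they do the work, as an engineer would, in place of code of your own. Each camera call takes 0.05 s, during which the arm holds its last target. There are 200 camera calls.

## Working session

There is one attempt and no reset: what is moved stays moved. The work goes in short steps, Python scripts to look and compute and a tool call to move; the robot and the scene stay as the last step left them, time stands still between calls to the robot, and variables do not carry over. Pictures are saved under pics/ and viewed, at most 13 in all, crops included, and the job is handed in when it is done.

Besides the shell and the picture viewer there is one more tool, called after "Request:" by a JSON object that holds its "op" and its "data", one argument or row to a line. carry_out: Moves the arm, as the interface text tells. Shifts and turns lie within -1 to 1; 1 stands for 100 mm of shift or pi rad of turn. Its arguments: {"type":"object","properties":{"increments":{"type":"array"},"squeeze":{"type":"number"}},"required":["increments"]}

```bash
mkdir -p pics; ls; python3 - <<'E'
from bench import r
import cv2,numpy as np
s=r.state();print(s['t'],s['tool_pos'],s['eef_rot'],s['gripper_width'])
ims=[]
for n in ('top','side'):
    p=r.read_camera(n);cv2.imwrite(f'pics/{n}0.png',p['color'][:,:,::-1])
    print(n,p['K'].tolist() if hasattr(p['K'],'tolist') else p['K'],p['rvec'],p['tvec'])
    for q in ('plate','plate_tab','plate_blocks','charger','console','console_top','console_ledge','console_opening','jack','bit_pot','screwdriver','spanner'):
        print(q,[(np.round(d['position']).tolist(),round(d['conf'],2)) for d in r.place_of(p,q)][:3])
E
```

```text
pics
0.0 [0.25305756 0.54356091 0.30282842] [-2.65499942e-04  2.16183583e-01  9.76352286e-01 -8.94956710e-04] 0.08555606833221559
top [[476.02019615790596, 0.0, 325.1791175642118], [0.0, 476.02019615790596, 243.08967086448465], [0.0, 0.0, 1.0]] [ 2.20549078 -2.17137566  0.11679272] [-0.01968085  0.5084953   1.24612426]
plate [([427.0, 190.0], 0.59)]
plate_tab [([420.0, 193.0], 0.72)]
plate_blocks [([431.0, 185.0], 0.91)]
charger [([399.0, 207.0], 0.87)]
console [([254.0, 210.0], 0.7), ([135.0, 336.0], 0.69), ([247.0, 200.0], 0.41)]
console_top [([114.0, 338.0], 0.76), ([246.0, 204.0], 0.56)]
console_ledge [([135.0, 328.0], 0.74), ([258.0, 200.0], 0.68)]
console_opening [([113.0, 340.0], 0.79), ([249.0, 202.0], 0.71), ([418.0, 194.0], 0.63)]
jack []
bit_pot [([130.0, 262.0], 0.78), ([422.0, 189.0], 0.4)]
screwdriver [([507.0, 245.0], 0.87)]
spanner [([327.0, 148.0], 0.93)]
side [[483.49687156693756, 0.0, 318.1684255922035], [0.0, 483.49687156693756, 238.42269313446295], [0.0, 0.0, 1.0]] [ 2.15771814 -0.55137361  0.26545834] [-0.45020494  0.26093881  1.18064045]
plate [([418.0, 302.0], 0.79)]
plate_tab [([407.0, 277.0], 0.7)]
plate_blocks [([430.0, 299.0], 0.79), ([384.0, 316.0], 0.29)]
charger [([386.0, 313.0], 0.76), ([416.0, 302.0], 0.46)]
console [([183.0, 214.0], 0.66), ([314.0, 235.0], 0.55)]
console_top [([176.0, 188.0], 0.92), ([316.0, 205.0], 0.75)]
console_ledge [([323.0, 220.0], 0.9), ([189.0, 205.0], 0.62)]
console_opening [([313.0, 203.0], 0.83), ([178.0, 183.0], 0.76)]
jack [([295.0, 283.0], 0.66), ([436.0, 418.0], 0.49), ([418.0, 299.0], 0.47)]
bit_pot [([240.0, 202.0], 0.75), ([292.0, 285.0], 0.18)]
screwdriver [([433.0, 418.0], 0.83)]
spanner [([397.0, 256.0], 0.64)]
```

View pics/top0.png

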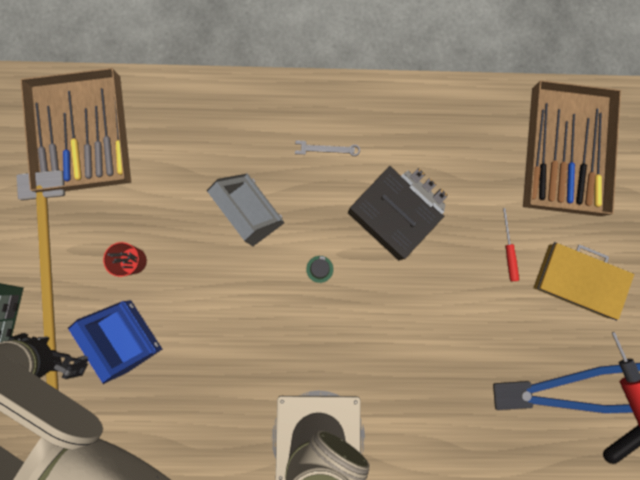

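View pics/side0.png

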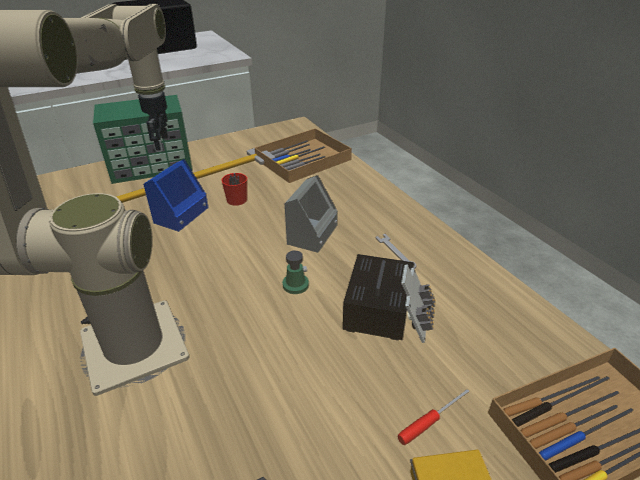

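The pictures show these things that could be taken for the console:
- Grey console: top (245,208), side (312,215).
- Blue look-alike: top (115,340), side (176,195).

The grey one is the right one. The plate is at top (427,190), side (418,302), on the black charger. I'll check this in a close crop and triangulate.

```bash
cat > h.py <<'E'
import numpy as np,cv2
from scipy.spatial.transform import Rotation as R
from scipy.optimize import least_squares
def proj(p,X): return cv2.projectPoints(np.atleast_2d(np.asarray(X,float)),np.asarray(p['rvec'],float),np.asarray(p['tvec'],float),np.asarray(p['K'],float),None)[0][:,0]
def tri(obs): # [(cam,uv)]
    f=lambda X: np.concatenate([(proj(p,X)-u).ravel() for p,u in obs])
    s=least_squares(f,[.5,0,.1]); return s.x,np.abs(s.fun).max()
def onplane(p,uv,z):
    M=cv2.Rodrigues(np.asarray(p['rvec'],float))[0]; K=np.asarray(p['K']); t=np.asarray(p['tvec']).ravel()
    d=M.T@np.linalg.inv(K)@np.r_[uv,1]; c=-M.T@t
    return c+d*(z-c[2])/d[2]
# frames: horizontal pos + yaw -> 4x4
def T(Rm,t): A=np.eye(4);A[:3,:3]=Rm;A[:3,3]=t;return A
def charger(x,y,yaw): return T(R.from_euler('z',yaw).as_matrix(),[x,y,0])
def plate(x,y,yaw):
    # in charger frame: front at x=-.05; outward d=-x
    s,c=np.sin(np.radians(24)),np.cos(np.radians(24))
    xp=np.array([s,0,c]); zp=np.array([c,0,-s]); yp=np.cross(zp,xp)
    P=np.array([-.05,0,.102]) # edge contact, on button face z=8
    o=P+xp*(.0625-.112)-zp*.008
    return charger(x,y,yaw)@T(np.c_[xp,yp,zp],o)
def ctop(x,y,yaw):
    s,c=np.sin(np.radians(60)),np.cos(np.radians(60))
    xp=np.array([c,0,s]); zp=np.array([-s,0,c]); yp=np.cross(zp,xp)
    return charger(x,y,yaw)@T(np.c_[xp,yp,zp],[0,0,.115])
def pts(A,X): return (A[:3,:3]@np.atleast_2d(X).T).T+A[:3,3]
E
python3 - <<'E'
from bench import r
from h import *
t=r.read_camera('top');s=r.read_camera('side');cv2.destroyAllWindows if 0 else 0
def show(q,a,b):
    X,e=tri([(t,np.array(a)),(s,np.array(b))]);print(q,X.round(3),round(e,1))
show('tab',[420,193],[407,277]);show('blocks',[431,185],[430,299])
show('charger',[399,207],[386,313])
show('ctop',[246,204],[316,205]);show('ledge',[258,200],[323,220]);show('jack',[320,268],[295,283])
A=cv2.resize(t['color'][160:265,195:295],(400,420),interpolation=3)
B=cv2.resize(t['color'][155:260,350:450],(400,420),interpolation=3)
canvas=np.hstack([A,B])[:300] if 0 else np.hstack([A,B])
cv2.imwrite('pics/crop1.png',canvas[:,:,::-1])
M=cv2.Rodrigues(np.array(s['rvec']))[0];print('sidecam',-M.T@np.array(s['tvec']).ravel())
w=r.read_camera('wrist');M=cv2.Rodrigues(np.array(w['rvec']))[0];st=r.state();Rt=R.from_quat(np.roll(st['eef_rot'],-1)).as_matrix()
print('wristcam in tool',Rt.T@(-M.T@np.array(w['tvec']).ravel()-st['tool_pos']),'axes',(Rt.T@M.T).round(3).tolist(),w['K'][0],'Rt',Rt.round(3).tolist())
E
```

```text
tab [ 0.626 -0.24   0.139] 0.2
blocks [ 0.663 -0.284  0.084] 2.3
charger [ 0.607 -0.209  0.001] 2.3
ctop [0.599 0.186 0.112] 2.1
ledge [0.615 0.164 0.065] 0.8
jack [0.441 0.001 0.01 ] 0.5
sidecam [ 0.02651815 -0.91073572  0.91353307]
wristcam in tool [ 0.0651764  -0.00026988 -0.06912426] axes [[-0.0, -0.966, -0.259], [1.0, 0.0, -0.001], [0.001, -0.259, 0.966]] [413.19054226   0.         318.62634009] Rt [[-0.907, 0.422, -0.0], [0.422, 0.907, -0.0], [-0.0, -0.0, -1.0]]
```

View pics/crop1.png

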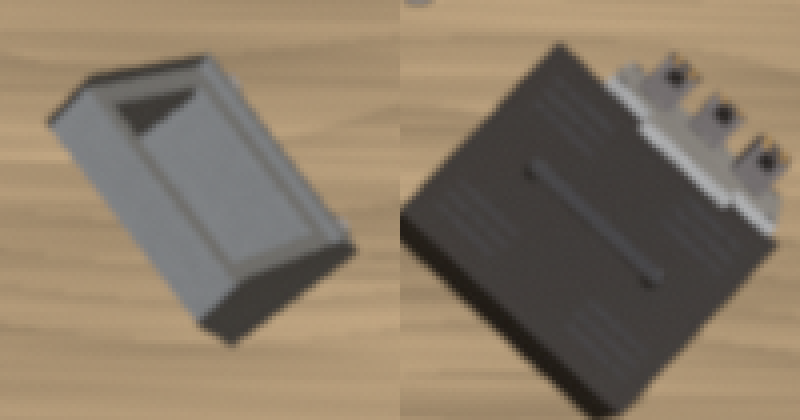

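Left crop: the grey console with its open recess looking up-right in the picture, ridge at lower left. Right crop: the charger, with the plate and its contact blocks outwards, tab edge from crop (640,128) to (728,205). So the choice is confirmed. Next I'll bring the wrist camera over the console.

Request:
{"op": "carry_out", "data": {
  "increments": [
    [0,0,0,-0.3,-0.13,-0.08,0.35],
    [0,0,0,-0.7,-0.3,-0.16,0.35],
    [0,0,0,-1,-0.44,-0.25,0.35],
    [0,0,0,-1,-0.44,-0.25,0.35]
  ]
}}

```text
t: 1.85
tool_pos: [0.3281, 0.4597, 0.3307]
eef_rot: [0.001, 0.218, 0.976, 0.001]
ft_force: [-0.8, 0.5, 0.0]
gripper_width: 0.0305
grasp_force: 0.0
```

Request:
{"op": "carry_out", "data": {
  "increments": [
    [0,0,0,-0.3,-0.13,-0.08,0.35],
    [0,0,0,-0.7,-0.3,-0.16,0.35],
    [0,0,0,-1,-0.44,-0.25,0.35],
    [0,0,0,-1,-0.44,-0.25,0.35]
  ]
}}

```text
t: 2.25
tool_pos: [0.3998, 0.3778, 0.3553]
eef_rot: [0.001, 0.218, 0.976, 0.001]
ft_force: [-0.3, 0.2, -0.1]
gripper_width: 0.0299
grasp_force: 0.0
```

Request:
{"op": "carry_out", "data": {
  "increments": [
    [0,0,0,-0.3,-0.13,-0.08,0.35],
    [0,0,0,-0.7,-0.3,-0.16,0.35],
    [0,0,0,-1,-0.44,-0.25,0.35],
    [0,0,0,-1,-0.44,-0.25,0.35]
  ]
}}

```text
t: 2.65
tool_pos: [0.4714, 0.296, 0.3799]
eef_rot: [0.001, 0.218, 0.976, 0.0]
ft_force: [0.3, 0.7, 0.5]
gripper_width: 0.03
grasp_force: 0.0
```

Request:
{"op": "carry_out", "data": {
  "increments": [
    [0,0,0,-0.3,-0.13,-0.08,0.35],
    [0,0,0,-0.7,-0.3,-0.16,0.35],
    [0,0,0,-1.0,-0.44,-0.25,0.35],
    [0,0,0,-1.0,-0.44,-0.25,0.35],
    [0,0,0,-1.0,-0.44,-0.25,0.35],
    [0,0,0,-1.0,-0.44,-0.25,0.35]
  ]
}}

```text
t: 3.25
tool_pos: [0.5407, 0.2171, 0.4032]
eef_rot: [-0.001, 0.215, 0.977, 0.0]
ft_force: [0.7, -0.3, 0.5]
gripper_width: 0.0298
grasp_force: 0.0
```

```bash
python3 - <<'E'
from bench import r
from h import *
s=r.state();print(s['t'],s['tool_pos'],s['eef_rot'],s['joints'],s['gripper_width'])
w=r.read_camera('wrist');t=r.read_camera('top')
import pickle;pickle.dump((w,t,r.read_camera('side')),open('v1.pkl','wb'))
cv2.imwrite('pics/w1.png',w['color'][:,:,::-1])
for q in ('console','console_top','console_ledge','console_opening'):
    print(q,[(np.round(d['position'],1).tolist(),round(d['conf'],2)) for d in r.place_of(w,q)][:3])
for uv in ([390,165.5],[443.75,215.5],[350,208],[406,259]): print(uv,onplane(t,uv,.102).round(4))
for uv in ([410,187],[432,206.3]): print(uv,onplane(t,uv,.148).round(4))
E
```

```text
3.25 [0.54065879 0.21709822 0.40316528] [-6.69213726e-04  2.15488178e-01  9.76506219e-01  4.91189726e-05] [ 2.93471353e-01  6.48674367e-02  1.37901482e+00  7.45974892e-04
  1.69883002e+00 -8.42846589e-01] 0.029838038446765896
console []
console_top [([311.5, 279.7], 0.61)]
console_ledge [([297.9, 286.4], 0.66)]
console_opening []
[390, 165.5] [ 0.7022 -0.1716  0.102 ]
[443.75, 215.5] [ 0.5766 -0.3079  0.102 ]
[350, 208] [ 0.5914 -0.0711  0.102 ]
[406, 259] [ 0.4654 -0.2124  0.102 ]
[410, 187] [ 0.6383 -0.2133  0.148 ]
[432, 206.3] [ 0.5918 -0.2669  0.148 ]
```

View pics/w1.png

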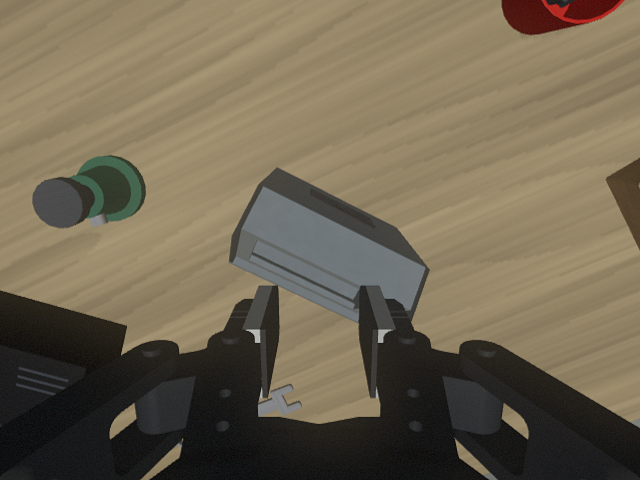

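The wrist view shows the grey console from behind and above: roof quad around (267,185)–(428,268), recess edge at about (250,240)–(358,300). Fingers hide part of it. I'll zoom in to pick corners in three views.

```bash
python3 - <<'E'
from h import *;import pickle
w,t,s=pickle.load(open('v1.pkl','rb'))
def crop(p,x,y,wd,ht,f): return cv2.resize(p['color'][y:y+ht,x:x+wd],(wd*f,ht*f),interpolation=2)
A=crop(w,225,160,210,170,2) # 420x340
B=crop(s,275,170,75,85,4)  # 300x340
C=crop(t,200,170,95,64,4)   # 380x256
D=crop(s,340,245,100,64,4)  #400x256
cv=np.zeros((600,800,3),np.uint8)
cv[:340,:420]=A;cv[:340,440:740]=B;cv[344:,:380]=C;cv[344:,390:790]=D
cv2.imwrite('pics/z1.png',cv[:,:,::-1])
E
```

```text
(no output)
```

View pics/z1.png

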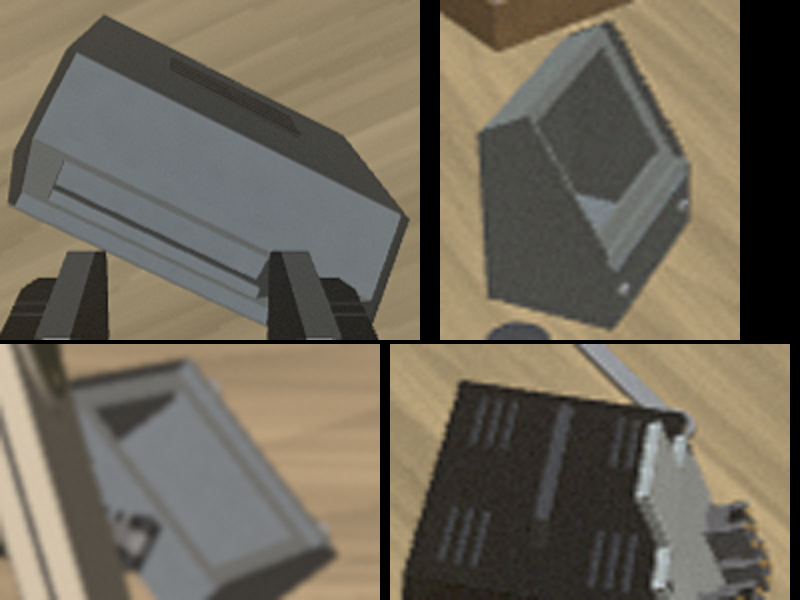

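```bash
cat > fit.py <<'E'
from h import *;import pickle
w,t,s=pickle.load(open('v1.pkl','rb'))
bt=(.064,.1497);bb=(.064,0);ft=(-.0427,.057);fb=(-.0427,0);rd=(.0241,.1727)
C=lambda k,sg:np.array([k[0],sg*.078,k[1]])
obs=[(w,bt,1,263,186),(w,bt,-1,427.5,268.5),(w,bb,1,277,168),(w,ft,1,230,261.5),
(s,bt,1,285,203.2),(s,rd,1,297,199.2),(s,rd,-1,316.2,175.5),(s,fb,1,318,252),(s,bb,1,287.5,244.2),(s,ft,1,318,237.5),(s,ft,-1,337.5,210.7),
(t,rd,-1,246.5,174.5) if 0 else (t,ft,1,283,221)]
def res(v): return np.concatenate([(proj(p,pts(charger(*v[:3]),C(k,sg)))[0]-(a,b))/(413/.3 if p is w else 400) *1000 for p,k,sg,a,b in obs])
f=least_squares(res,[.6,.186,2.2],loss='soft_l1');print('console',f.x.round(4));print(res(f.x).reshape(-1,2).round(1).tolist())
con=f.x
co=[(t,-.05,1,443.75,215.5),(t,-.05,-1,390,165.5),(t,.1,-1,350,208),(s,.1,-1,357.5,254.5)]
# charger x=-d ; y=z x x
def rc(v): return np.concatenate([proj(p,pts(charger(*v),[x,sg*.095,.102]))[0]-(a,b) for p,x,sg,a,b in co])
f=least_squares(rc,[.607,-.209,2.4],loss='soft_l1');print('charger',f.x.round(4),rc(f.x).reshape(-1,2).round(1).tolist())
# tab centre: network points + picked corners
ch=f.x
P=plate(*ch)
def rt(o):
    Q=P.copy();Q[:3,3]+=P[:3,1]*o[0]
    return np.concatenate([proj(t,pts(Q,[.1025,.035,.004]))[0]-(432,206.3) ,proj(t,pts(Q,[.1025,-.035,.004]))[0]-(410,187)])
a=least_squares(rt,[0]);b=least_squares(lambda o:np.r_[rt(-o)],[0]);print(P[:3,1],a.x,a.fun.round(1))
E
python3 fit.py
```

```text
console [0.6018 0.1822 2.2383]
[[-2.3, -0.9], [3.0, 1.2], [0.9, -0.6], [-0.2, 1.2], [-1.7, 1.2], [-1.5, 1.6], [4.5, -1.5], [0.8, 1.7], [-2.0, 0.5], [0.4, 0.3], [-0.1, -0.0], [-0.9, -5.3]]
charger [ 0.6026 -0.2076  2.4036] [[1.4, 0.4], [-0.2, -0.5], [-0.4, -0.5], [-0.7, 0.2]]
[0.67278846 0.73983491 0.        ] [-0.01532136] [-21.1 -20.2  22.2  18.7]
```

Request:
{"op": "carry_out", "data": {
  "increments": [
    [0,0,0.04,-0.1,-0.04,0,0.35],
    [0,0,0.08,-0.2,-0.08,0,0.35],
    [0,0,0.12,-0.3,-0.12,0,0.35],
    [0,0,0.16,-0.4,-0.16,0,0.35],
    [0,0,0.2,-0.5,-0.2,0,0.35],
    [0,0,0.24,-0.6,-0.24,0,0.35],
    [0,0,0.28,-0.7,-0.28,0,0.35],
    [0,0,0.32,-0.8,-0.32,0,0.35],
    [0,0,0.36,-0.85,-0.36,0,0.35],
    [0,0,0.4,-0.85,-0.4,0,0.35],
    [0,0,0.4,-0.85,-0.4,0,0.35]
  ]
}}

```text
t: 4.7
tool_pos: [0.6017, 0.143, 0.4038]
eef_rot: [-0.0, 0.75, 0.662, -0.0]
ft_force: [-0.1, 0.8, -0.1]
gripper_width: 0.0295
grasp_force: 0.0
```

Request:
{"op": "carry_out", "data": {
  "increments": [
    [0,0,0.04,-0.1,0.12,0,0.35],
    [0,0,0.08,-0.2,0.24,0,0.35],
    [0,0,0.12,-0.3,0.36,0,0.35],
    [0,0,0.16,-0.45,0.5,0,0.35],
    [0,0,0.2,-0.6,0.6,0,0.35],
    [0,0,0.22,-0.64,0.69,0,0.35],
    [0,0,0.22,-0.64,0.69,0,0.35],
    [0,0,0.22,-0.64,0.69,0,0.35]
  ]
}}

```text
t: 5.5
tool_pos: [0.6624, 0.0719, 0.4037]
eef_rot: [-0.0, 0.928, 0.372, -0.0]
ft_force: [0.2, 0.3, 0.5]
gripper_width: 0.0297
grasp_force: 0.0
```

```bash
python3 - <<'E'
from bench import r
from h import *
s=r.state();print(s['t'],s['tool_pos'],s['eef_rot'],s['joints'])
w=r.read_camera('wrist')
import pickle;pickle.dump(w,open('v2.pkl','wb'))
for q in ('console_top','console_ledge','console_opening','plate_tab','jack'):
    print(q,[(np.round(d['position'],1).tolist(),round(d['conf'],2)) for d in r.place_of(w,q)][:3])
A=ctop(.6018,.1822,2.2383)
for X in ([0,0,0],[-.0625,0,0],[-.0485,-.06,0],[-.0485,.06,0],[.05,-.06,0],[.05,.06,0]): print(X,proj(w,pts(A,X)).round(1).tolist())
u=proj(w,pts(A,[0,0,0]))[0].astype(int);x0=int(np.clip(u[0]-130,0,380));y0=int(np.clip(u[1]-100,0,280))
print(x0,y0);c=cv2.resize(w['color'][y0:y0+200,x0:x0+260],(780,600),interpolation=2);cv2.imwrite('pics/w2.png',c[:,:,::-1])
E
```

```text
5.5 [0.66235587 0.07189429 0.40374275] [-1.64349134e-04  9.28223454e-01  3.72023090e-01 -1.11829835e-04] [3.10936370e-02 2.97247745e-01 1.11790730e+00 2.34898579e-04
 1.72676044e+00 8.39551197e-01]
console_top []
console_ledge [([224.9, 167.4], 0.62)]
console_opening []
plate_tab []
jack []
[0, 0, 0] [[176.3, 166.7]]
[-0.0625, 0, 0] [[226.4, 164.6]]
[-0.0485, -0.06, 0] [[218.4, 99.3]]
[-0.0485, 0.06, 0] [[214.5, 225.8]]
[0.05, -0.06, 0] [[121.7, 84.7]]
[0.05, 0.06, 0] [[126.0, 245.0]]
46 66
```

View pics/w2.png

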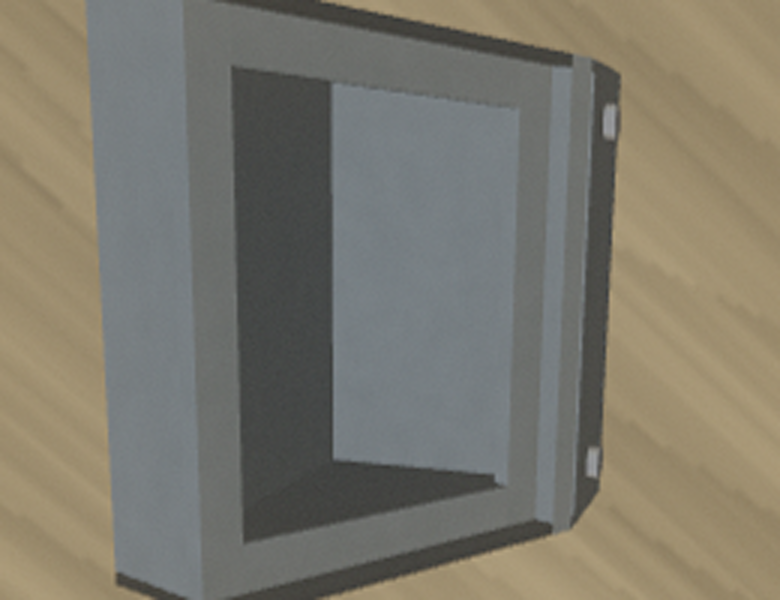

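The console recess is clear: opening corners at crop (231,66), (518,107), (505,485), (245,544), and ledge line at (551,66)–(537,520). It agrees with the estimate to about 2 px. I'll refit with these and plan the grasp.

```bash
cat > plan.py <<'E'
from h import *;import pickle
def rel(s,Rg,pg):
    """turn(pi) and shift(100mm) from state/pose s (R,p) to goal"""
    R0,p0=s; return np.r_[R.from_matrix(R0.T@Rg).as_rotvec()/np.pi,(R0.T@(pg-p0))*10].round(3)
def cur(st): return R.from_quat(np.roll(st['eef_rot'],-1)).as_matrix(),np.array(st['tool_pos'])
def toolat(P,gx,gy=0,gz=.004): # tool pose grasping plate frame P at plate x gx
    Rg=np.c_[P[:3,1],P[:3,2]*1,-P[:3,0]]
    if np.linalg.det(Rg)<0: Rg[:,1]*=-1
    g=pts(P,[gx,gy,gz])[0]
    return Rg,g-Rg[:,2]*.054
E
python3 - <<'E'
from plan import *
from bench import r
w=pickle.load(open('v2.pkl','rb'))
ob=[([.05,-.06,0],123,88),([-.0485,-.06,0],218.7,101.7),([-.0485,.06,0],214.3,227.7),([.05,.06,0],127.7,247.3),([-.0625,-.074,0],229.7,88),([-.0625,.074,0],225,239.3)]
f=lambda v:np.concatenate([proj(w,pts(ctop(*v[:3]),X))[0]-(a,b) for X,a,b in ob])
s=least_squares(f,[.6,.18,2.24]);print('console',s.x.round(4),s.fun.reshape(-1,2).round(1).tolist())
P=plate(.6026,-.2076,2.4036);P[:3,3]-=P[:3,1]*.0153
t=pickle.load(open('v1.pkl','rb'))[1]
for X in ([.1025,.035,.004],[.1025,-.035,.004]): print('tab px',proj(t,pts(P,X)).round(1).tolist())
st=cur(r.state());Rg,pg=toolat(P,.092)
print(Rg.round(3).tolist(),pg.round(4));pre=pg-Rg[:,2]*.16
print('pre',pre.round(3),rel(st,Rg,pre))
E
```

```text
console [0.6006 0.1803 2.2396] [[-0.3, -0.0], [0.3, 0.1], [1.0, 0.3], [-0.6, 0.4], [0.2, -0.3], [-0.5, -0.4]]
tab px [[410.9, 186.1]]
tab px [[432.2, 205.7]]
[[0.673, 0.676, 0.301], [0.74, -0.615, -0.274], [0.0, 0.407, -0.914]] [ 0.603  -0.2286  0.1918]
pre [ 0.555 -0.185  0.338] [-0.133  0.005 -0.023 -2.548  1.123  0.662]
```

Request:
{"op": "carry_out", "data": {
  "increments": [
    [0,0,0,-0.3,0.13,0.06,0.35],
    [0,0,0,-0.6,0.26,0.13,0.35],
    [0,0,0,-0.9,0.4,0.2,0.35],
    [0,0,0,-0.9,0.4,0.2,0.35]
  ]
}}

```text
t: 6.2
tool_pos: [0.6232, -0.0225, 0.383]
eef_rot: [0.0, 0.93, 0.369, -0.001]
ft_force: [0.9, -0.1, -0.6]
gripper_width: 0.03
grasp_force: 0.0
```

Request:
{"op": "carry_out", "data": {
  "increments": [
    [0,0,0,-0.3,0.13,0.06,0.35],
    [0,0,0,-0.6,0.26,0.13,0.35],
    [0,0,0,-0.9,0.4,0.2,0.35],
    [0,0,0,-0.9,0.4,0.2,0.35]
  ]
}}

```text
t: 6.6
tool_pos: [0.5855, -0.1129, 0.3631]
eef_rot: [0.0, 0.93, 0.369, -0.001]
ft_force: [0.1, 0.4, 0.3]
gripper_width: 0.0296
grasp_force: 0.0
```

Request:
{"op": "carry_out", "data": {
  "increments": [
    [-0.03,0,-0.005,-0.2,0.08,0.06,0.35],
    [-0.06,0,-0.01,-0.4,0.16,0.13,0.35],
    [-0.1,0,-0.02,-0.6,0.24,0.2,0.35],
    [-0.133,0.005,-0.023,-0.75,0.32,0.26,0.35],
    [-0.133,0.005,-0.023,-0.75,0.32,0.26,0.35],
    [-0.133,0.005,-0.023,-0.75,0.32,0.26,0.35]
  ]
}}

```text
t: 7.2
tool_pos: [0.5544, -0.184, 0.3386]
eef_rot: [0.189, 0.895, 0.395, 0.084]
ft_force: [-0.0, -0.1, 0.4]
gripper_width: 0.0299
grasp_force: 0.0
```

```bash
python3 - <<'E'
from plan import *
from bench import r
s=r.state();print(s['t'],s['tool_pos'],s['joints'])
P=plate(.6026,-.2076,2.4036);P[:3,3]-=P[:3,1]*.0153
Rg,pg=toolat(P,.092);print(rel(cur(s),Rg,pg))
w=r.read_camera('wrist');pickle.dump(w,open('v3.pkl','wb'))
im=w['color'].copy()
print('tab',[(d['position'],d['conf']) for d in r.place_of(w,'plate_tab')],proj(w,pts(P,[.0865,0,.004])))
for X in ([.1025,.035,.008],[.1025,-.035,.008],[.1025,.035,0],[.1025,-.035,0],[.0625,.07,0],[.0625,-.07,0],[.0625,.07,.008],[.0625,-.07,.008]):
    u=proj(w,pts(P,X))[0];print(X,u.round(1));cv2.circle(im,tuple(u.astype(int)),1,(255,0,0),-1)
u=proj(w,pts(P,[.09,0,.004]))[0].astype(int);x0=int(np.clip(u[0]-130,0,380));y0=int(np.clip(u[1]-100,0,280));print(x0,y0)
cv2.imwrite('pics/w3.png',cv2.resize(im[y0:y0+200,x0:x0+260],(780,600),interpolation=2)[:,:,::-1])
E
```

```text
7.2 [ 0.55438072 -0.18400395  0.33857055] [-0.32784007 -0.20819153  1.80035075 -0.1752263   1.16956513  0.44926962]
[-1.000e-03 -0.000e+00 -1.000e-03 -4.000e-03  1.000e-02  1.609e+00]
tab [([323.7, 220.0], 0.65)] [[320.19582079 221.70820282]]
[0.1025, 0.035, 0.008] [314.1 175.2]
[0.1025, -0.035, 0.008] [314.6 275.4]
[0.1025, 0.035, 0] [326.3 175.2]
[0.1025, -0.035, 0] [326.  275.4]
[0.0625, 0.07, 0] [325.6 120.9]
[0.0625, -0.07, 0] [325.1 298.8]
[0.0625, 0.07, 0.008] [314.6 120.9]
[0.0625, -0.07, 0.008] [315.3 298.8]
190 122
```

View pics/w3.png

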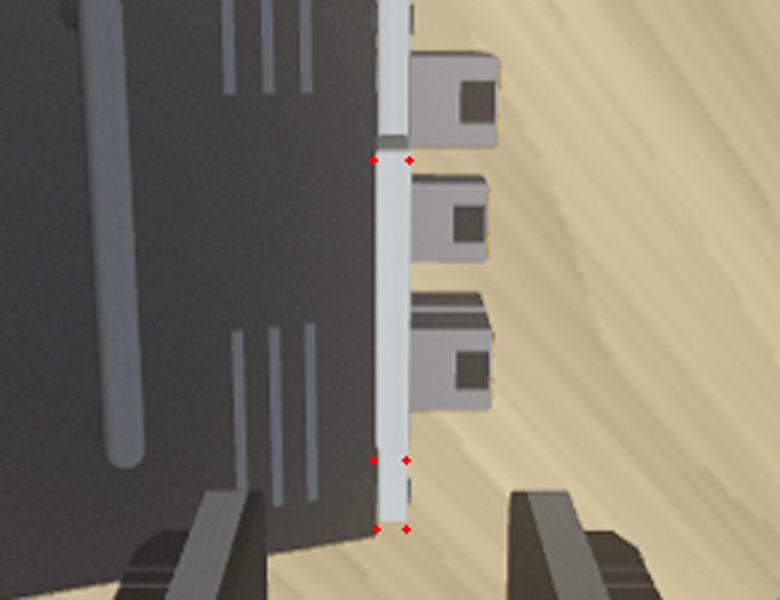

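The overlay shows the tab and plate edge within about 1 px across. The real tab sits about 2 mm further along +y (tab end at crop y 151 against 160). So: descend, close, and check the grip.

Request:
{"op": "carry_out", "data": {
  "increments": [
    [0,0,0,0.01,0.01,0.3,0.35],
    [0,0,0,0.02,0.01,0.6,0.35],
    [0,0,0,0.02,0.01,0.9,0.35],
    [0,0,0,0.02,0.01,0.9,0.35]
  ]
}}

```text
t: 7.7
tool_pos: [0.5831, -0.2085, 0.2517]
eef_rot: [0.187, 0.896, 0.395, 0.082]
ft_force: [-1.6, 0.6, -0.2]
gripper_width: 0.0299
grasp_force: 0.0
```

Request:
{"op": "carry_out", "data": {
  "increments": [
    [0,0,0,0,0,0.15,0.35],
    [0,0,0,0,0,0.3,0.35],
    [0,0,0,0,0,0.45,0.35],
    [0,0,0,0,0,0.6,0.35],
    [0,0,0,0,0,0.71,0.35],
    [0,0,0,0,0,0.71,0.35],
    [0,0,0,0,0,0.71,0.35]
  ]
}}

```text
t: 8.4
tool_pos: [0.6045, -0.2283, 0.1908]
eef_rot: [0.19, 0.895, 0.395, 0.084]
ft_force: [1.1, 0.2, 0.7]
gripper_width: 0.03
grasp_force: 0.0
```

Request:
{"op": "carry_out", "data": {
  "increments": [
    [0,0,0,0,0,0,0.2],
    [0,0,0,0,0,0,0.15],
    [0,0,0,0,0,0,0.1],
    [0,0,0,0,0,0,0.05],
    [0,0,0,0,0,0,0],
    [0,0,0,0,0,0,0],
    [0,0,0,0,0,0,0],
    [0,0,0,0,0,0,0]
  ],
  "squeeze": 80
}}

```text
t: 9.2
tool_pos: [0.605, -0.2283, 0.1921]
eef_rot: [0.19, 0.895, 0.395, 0.084]
ft_force: [-3.3, 3.2, 5.4]
gripper_width: 0.0066
grasp_force: 78.7
```

```bash
cat > wp.py <<'E'
from plan import *
from bench import r
st=r.state();print(st['t'],st['joints'].round(2) if hasattr(st['joints'],'round') else st['joints'])
CON=(.6006,.1803,2.2396)
E
cat > plan1.py <<'E'
from wp import *
P=plate(.6026,-.2076,2.4036);P[:3,3]-=P[:3,1]*.0132
R0,p0=cur(st);Tt=T(R0,p0);G=np.linalg.inv(Tt)@P   # plate in tool
print('plate in tool',G.round(4).tolist());np.save('G.npy',G)
H=ctop(*CON);Th=H@np.linalg.inv(G);Rh,ph=Th[:3,:3],Th[:3,3]
zc=H[:3,2];print('home tcp',ph.round(4),'zc',zc.round(3))
ax=R.from_matrix(R0.T@Rh).as_rotvec();print('total turn in tool',ax/np.pi)
I=lambda f:R0@R.from_rotvec(ax*f).as_matrix()
d=np.array([.74,-.673,0]);hov=ph+zc*.13
W=[(R0,p0),(R0,p0+R0[:,1]*.05),(R0,p0+R0[:,1]*.05+[.02,-.02,.085]),(R0,np.array([.64,-.24,.40])),
(I(.34),np.array([.65,-.155,.41])),(I(.67),np.array([.65,-.06,.41])),(Rh,np.array([.65,.03,.41])),(Rh,(np.array([.65,.03,.41])+hov)/2+[0,0,.02]),(Rh,hov)]
for a,b in zip(W,W[1:]): print(rel(a,*b),b[1].round(3))
E
python3 plan1.py
```

```text
9.2 [-0.37  0.07  1.81 -0.19  0.88  0.46]
plate in tool [[0.0002, 1.0, -0.0015, 0.0005], [0.0002, -0.0016, -1.0, 0.0027], [-1.0, 0.0002, -0.0002, 0.1457], [0.0, 0.0, 0.0, 1.0]]
home tcp [0.5573 0.2359 0.2426] zc [ 0.537 -0.679  0.5  ]
total turn in tool [ 0.03567653 -0.04972616 -0.9515316 ]
[ 0.   0.   0.  -0.   0.5 -0. ] [ 0.639 -0.259  0.212]
[ 0.     0.     0.    -0.012  0.604 -0.661] [ 0.659 -0.279  0.297]
[ 0.     0.     0.     0.164  0.051 -1.101] [ 0.64 -0.24  0.4 ]
[ 0.012 -0.017 -0.324  0.696 -0.415 -0.294] [ 0.65  -0.155  0.41 ]
[ 0.012 -0.016 -0.314  0.859  0.273 -0.299] [ 0.65 -0.06  0.41]
[ 0.012 -0.016 -0.314  0.225  0.805 -0.334] [0.65 0.03 0.41]
[ 0.     0.     0.    -0.274  0.618  0.004] [0.639 0.089 0.379]
[ 0.     0.     0.    -0.274  0.817  0.351] [0.627 0.148 0.308]
```

Request:
{"op": "carry_out", "data": {
  "increments": [
    [0,0,0,0,0.1,0,0],
    [0,0,0,0,0.2,0,0],
    [0,0,0,0,0.35,0,0],
    [0,0,0,0,0.5,0,0],
    [0,0,0,0,0.6,-0.15,0],
    [0,0,0,0,0.75,-0.3,0],
    [0,0,0,0,0.9,-0.5,0],
    [0,0,0,0,0.95,-0.75,0],
    [0,0,0,0,0.95,-1.0,0],
    [0,0,0,0,0.95,-1.0,0]
  ]
}}

```text
t: 10.2
tool_pos: [0.6399, -0.2599, 0.3253]
eef_rot: [0.192, 0.894, 0.395, 0.086]
ft_force: [1.4, -0.1, -4.5]
gripper_width: 0.0068
grasp_force: 78.5
```

Request:
{"op": "carry_out", "data": {
  "increments": [
    [0,0,0,0,0.1,-0.2,0],
    [0,0,0,0,0.15,-0.4,0],
    [0,0,0,0,0.15,-0.6,0],
    [0,0,0,0,0.15,-0.7,0],
    [0,0,0,0,0.15,-0.7,0],
    [0,0,0,0,0.15,-0.7,0]
  ]
}}

```text
t: 10.8
tool_pos: [0.6277, -0.2496, 0.3893]
eef_rot: [0.189, 0.895, 0.395, 0.083]
ft_force: [-0.3, 0.2, -5.9]
gripper_width: 0.0067
grasp_force: 78.5
```

```bash
python3 - <<'E'
from wp import *
R0,p0=cur(st);print(p0,st['ft_force'],st['gripper_width'],st['grasp_force'])
G=np.load('G.npy');G[:3,:3]=np.array([[0,1,0],[0,0,-1],[-1,0,0.]]);G[:3,3]=[.0005,.004,.1457];np.save('G.npy',G)
Th=ctop(*CON)@np.linalg.inv(G);Rh,ph=Th[:3,:3],Th[:3,3];hov=ph+ctop(*CON)[:3,2]*.13
ax=R.from_matrix(R0.T@Rh).as_rotvec();print(ax/np.pi,ph,hov)
I=lambda f:R0@R.from_rotvec(ax*f).as_matrix()
W=[(R0,p0),(I(.34),np.array([.65,-.165,.405])),(I(.67),np.array([.65,-.07,.40])),(Rh,np.array([.65,.02,.40])),(Rh,(np.array([.65,.02,.40])+hov)/2+[0,0,.02]),(Rh,hov)]
for a,b in zip(W,W[1:]): print(rel(a,*b),b[1].round(3))
w=r.read_camera('wrist');s=r.read_camera('side')
Pc=T(R0,p0)@G
im=w['color'].copy()
for X in ([.1025,.035,.008],[.1025,-.035,.008],[.1025,.035,0],[.1025,-.035,0],[.0625,.07,0],[.0625,.07,.008]):
    u=proj(w,pts(Pc,X))[0];cv2.circle(im,tuple(u.astype(int)),2,(255,0,0),-1)
S=s['color'].copy()
for X in ([.1025,.035,0],[.1025,-.035,0],[-.0625,.07,0],[-.0625,-.07,0],[.0625,.07,0],[.0625,-.07,0]):
    u=proj(s,pts(Pc,X))[0];cv2.circle(S,tuple(u.astype(int)),1,(255,0,0),-1)
u=proj(s,Pc[:3,3])[0].astype(int);c=cv2.resize(S[u[1]-70:u[1]+90,u[0]-65:u[0]+65],(390,480))
cv2.imwrite('pics/w4.png',np.hstack([im[:,130:530],c])[:,:,::-1])
E
```

```text
10.8 [-0.4   0.02  1.49 -0.15  1.24  0.36]
[ 0.62773328 -0.24960436  0.3892841 ] [-0.28805918  0.22344597 -5.90145094] 0.006728491162378093 78.45493197441101
[ 0.03501667 -0.05123965 -0.95177887] [0.55796971 0.2350477  0.2431799 ] [0.62777674 0.1467189  0.3081799 ]
[ 0.012 -0.017 -0.324  0.775 -0.307 -0.308] [ 0.65  -0.165  0.405]
[ 0.012 -0.017 -0.314  0.878  0.265 -0.254] [ 0.65 -0.07  0.4 ]
[ 0.012 -0.017 -0.314  0.224  0.805 -0.335] [0.65 0.02 0.4 ]
[ 0.     0.     0.    -0.306  0.62  -0.059] [0.639 0.083 0.374]
[ 0.     0.     0.    -0.306  0.82   0.288] [0.628 0.147 0.308]
```

View pics/w4.png

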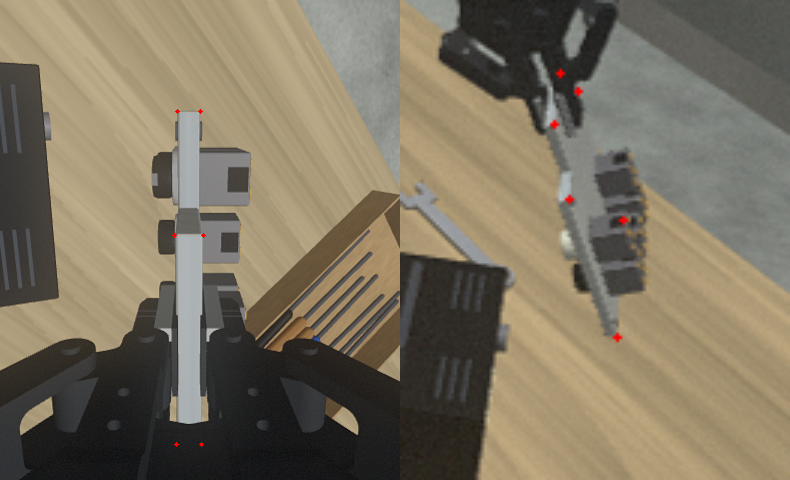

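Held firm: the overlay matches the tab end (row 235) and the lower plate corner. Next, turn it over.

Request:
{"op": "carry_out", "data": {
  "increments": [
    [0.001,-0.002,-0.036,0.08,-0.03,-0.03,0],
    [0.003,-0.004,-0.072,0.17,-0.07,-0.07,0],
    [0.004,-0.006,-0.108,0.26,-0.1,-0.1,0],
    [0.005,-0.008,-0.144,0.34,-0.14,-0.14,0],
    [0.007,-0.009,-0.18,0.43,-0.17,-0.17,0],
    [0.008,-0.011,-0.216,0.52,-0.2,-0.2,0],
    [0.01,-0.013,-0.252,0.6,-0.24,-0.24,0],
    [0.011,-0.015,-0.288,0.7,-0.27,-0.27,0],
    [0.012,-0.017,-0.324,0.77,-0.31,-0.31,0]
  ]
}}

```text
t: 11.8
tool_pos: [0.6497, -0.1646, 0.4051]
eef_rot: [0.199, 0.592, 0.779, -0.05]
ft_force: [-0.3, 0.2, -4.1]
gripper_width: 0.0067
grasp_force: 78.5
```

Request:
{"op": "carry_out", "data": {
  "increments": [
    [0.001,-0.002,-0.035,0.1,0.03,-0.03,0],
    [0.003,-0.004,-0.07,0.2,0.06,-0.06,0],
    [0.004,-0.006,-0.105,0.3,0.09,-0.09,0],
    [0.005,-0.008,-0.14,0.4,0.12,-0.12,0],
    [0.007,-0.009,-0.175,0.5,0.15,-0.15,0],
    [0.008,-0.011,-0.21,0.6,0.18,-0.18,0],
    [0.01,-0.013,-0.245,0.7,0.21,-0.2,0],
    [0.011,-0.015,-0.28,0.8,0.24,-0.22,0],
    [0.012,-0.017,-0.314,0.88,0.27,-0.25,0]
  ]
}}

```text
t: 12.7
tool_pos: [0.6498, -0.0692, 0.3996]
eef_rot: [0.161, 0.155, 0.96, -0.168]
ft_force: [0.4, 0.3, -5.8]
gripper_width: 0.0069
grasp_force: 78.5
```

Request:
{"op": "carry_out", "data": {
  "increments": [
    [0.001,-0.002,-0.035,0.03,0.09,-0.04,0],
    [0.003,-0.004,-0.07,0.05,0.18,-0.08,0],
    [0.004,-0.006,-0.105,0.08,0.27,-0.12,0],
    [0.005,-0.008,-0.14,0.1,0.36,-0.16,0],
    [0.007,-0.009,-0.175,0.13,0.45,-0.2,0],
    [0.008,-0.011,-0.21,0.15,0.54,-0.24,0],
    [0.01,-0.013,-0.245,0.18,0.63,-0.28,0],
    [0.011,-0.015,-0.28,0.2,0.72,-0.32,0],
    [0.012,-0.017,-0.314,0.22,0.8,-0.34,0],
    [0.012,-0.017,-0.314,0.22,0.8,-0.34,0],
    [0.012,-0.017,-0.314,0.22,0.8,-0.34,0]
  ]
}}

```text
t: 13.8
tool_pos: [0.6498, 0.0197, 0.4012]
eef_rot: [0.085, -0.316, 0.913, -0.245]
ft_force: [0.0, -0.6, -4.1]
gripper_width: 0.0064
grasp_force: 78.7
```

```bash
cat > rem.py <<'E'
from wp import *
R0,p0=cur(st);G=np.load('G.npy');H=ctop(*CON);Th=H@np.linalg.inv(G);Rh,ph=Th[:3,:3],Th[:3,3]
print(p0.round(4),np.round(st['ft_force'],1),np.round(st['torque'],2),st['gripper_width'],st['grasp_force'])
print('to hover',rel((R0,p0),Rh,ph+H[:3,2]*.13),'to home',rel((R0,p0),Rh,ph))
Pc=T(R0,p0)@G;E=np.linalg.inv(H)@Pc;print('plate in ctop mm',(E[:3,3]*1000).round(1),np.degrees(R.from_matrix(E[:3,:3]).as_rotvec()).round(2))
E
python3 rem.py
```

```text
13.8 [ 0.15  0.05  1.47 -0.46  1.37 -2.05]
[0.6498 0.0197 0.4012] [ 0.  -0.6 -4.1] [ 0.61  0.51 -0.02] 0.006433384931919537 78.66133332252502
to hover [-1.000e-03 -0.000e+00 -1.000e-03 -6.120e-01  1.447e+00  2.360e-01] to home [-1.000e-03 -0.000e+00 -1.000e-03 -6.100e-01  2.747e+00  2.340e-01]
plate in ctop mm [ 23.9  61.6 274.8] [-0.11  0.1  -0.05]
```

Request:
{"op": "carry_out", "data": {
  "increments": [
    [0,0,0,-0.1,0.25,0,0],
    [0,0,0,-0.2,0.5,0,0],
    [0,0,0,-0.3,0.75,0,0],
    [0,0,0,-0.4,0.95,0.05,0]
  ]
}}

```text
t: 14.2
tool_pos: [0.6316, 0.1077, 0.3498]
eef_rot: [0.086, -0.316, 0.913, -0.245]
ft_force: [0.7, 0.2, -4.8]
gripper_width: 0.0068
grasp_force: 78.8
```

Request:
{"op": "carry_out", "data": {
  "increments": [
    [0,0,0,-0.1,0.25,0.05,0],
    [0,0,0,-0.21,0.5,0.1,0],
    [0,0,0,-0.21,0.7,0.15,0],
    [0,0,0,-0.21,0.9,0.15,0],
    [0,0,0,-0.21,1.0,0.15,0],
    [0,0,0,-0.21,1.0,0.15,0],
    [0,0,0,-0.21,1.0,0.15,0]
  ]
}}

```text
t: 14.9
tool_pos: [0.5999, 0.1815, 0.2878]
eef_rot: [0.086, -0.317, 0.912, -0.246]
ft_force: [0.9, -0.5, -5.0]
gripper_width: 0.0064
grasp_force: 78.7
```

```bash
cat rem.py > look.py; cat >> look.py <<'E'
import sys
w=r.read_camera('wrist');s=r.read_camera('side');tp=r.read_camera('top')
pickle.dump((w,s,tp),open('v5.pkl','wb'))
W,S,Tt=[p['color'].copy() for p in (w,s,tp)]
def dots(im,p,A,L,col):
    for X in L: cv2.circle(im,tuple(proj(p,pts(A,X))[0].round().astype(int)),1,col,-1)
pl=[[.1025,.035,.008],[.1025,.035,0],[.0625,.07,.008],[.0625,.07,0],[-.0625,.07,.008],[-.0625,.07,0],[-.0625,-.07,.008]]
co=[[.062,.074,.008],[.062,.078,.008],[.062,.078,0],[-.0625,.074,.008],[-.0625,.074,0],[-.0625,-.074,.008],[.062,-.074,.008]]
for im,p in ((W,w),(S,s),(Tt,tp)): dots(im,p,Pc,pl,(255,0,0));dots(im,p,H,co,(0,255,0))
u=proj(s,H[:3,3])[0].astype(int);v=proj(tp,H[:3,3])[0].astype(int)
a=cv2.resize(S[u[1]-55:u[1]+55,u[0]-50:u[0]+50],(300,330),interpolation=2)
b=cv2.resize(Tt[v[1]-45:v[1]+45,v[0]-50:v[0]+50],(300,270),interpolation=2)
c=cv2.resize(W[:,110:530],(500,571))
out=np.zeros((600,800,3),np.uint8);out[:571,:500]=c;out[:330,500:]=a;out[330:,500:]=b
cv2.imwrite('pics/%s.png'%sys.argv[1],out[:,:,::-1])
E
python3 look.py w5
```

```text
14.9 [ 0.44  0.13  1.59 -0.53  1.33 -1.69]
[0.5999 0.1815 0.2878] [ 0.9 -0.5 -5. ] [0.66 0.5  0.01] 0.006434417306437302 78.66024613380432
to hover [-0.001  0.    -0.    -0.003 -0.488  0.048] to home [-0.001  0.    -0.    -0.002  0.812  0.044]
plate in ctop mm [ 4.7  0.1 81.7] [-0.06  0.19  0.05]
```

View pics/w5.png

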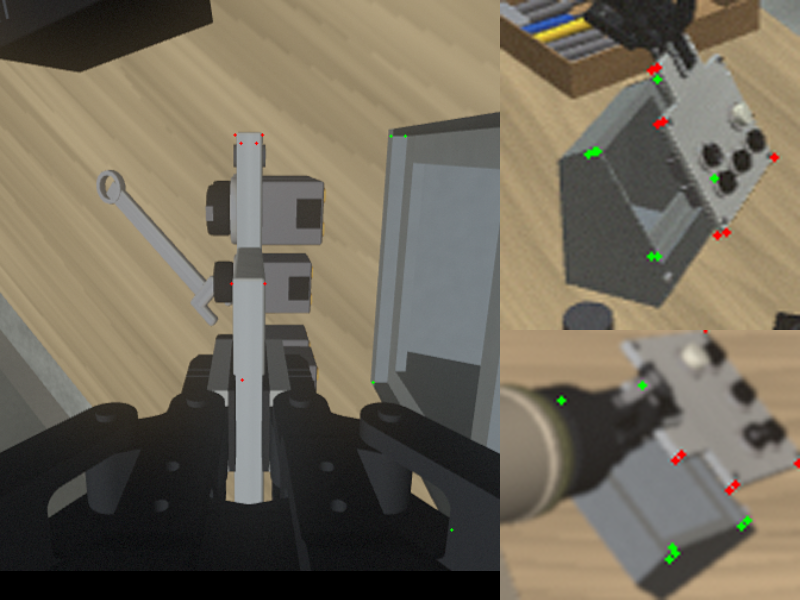

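Request:
{"op": "carry_out", "data": {
  "increments": [
    [0,0,0,-0.01,0.15,0,0],
    [0,0,0,-0.01,0.3,0,0],
    [0,0,0,-0.01,0.4,0,0],
    [0,0,0,-0.01,0.48,0,0],
    [0,0,0,-0.01,0.54,0,0],
    [0,0,0,-0.01,0.6,0,0],
    [0,0,0,-0.01,0.65,0,0],
    [0,0,0,-0.01,0.7,0,0],
    [0,0,0,-0.01,0.7,0,0],
    [0,0,0,-0.01,0.7,0,0]
  ]
}}

```text
t: 16.05
tool_pos: [0.5627, 0.2301, 0.252]
eef_rot: [0.085, -0.317, 0.912, -0.246]
ft_force: [-0.3, 0.2, -5.0]
gripper_width: 0.0069
grasp_force: 78.8
```

```bash
python3 look.py w6
```

```text
16.05 [ 0.54  0.15  1.64 -0.54  1.32 -1.57]
[0.5627 0.2301 0.252 ] [-0.3  0.2 -5. ] [0.62 0.52 0.01] 0.00686825326303031 78.81591796875
to hover [-1.000e-03  0.000e+00  0.000e+00  6.000e-03 -1.197e+00  4.600e-02] to home [-0.001  0.     0.     0.006  0.103  0.042]
plate in ctop mm [ 4.2 -0.6 10.7] [0.02 0.16 0.01]
```

View pics/w6.png

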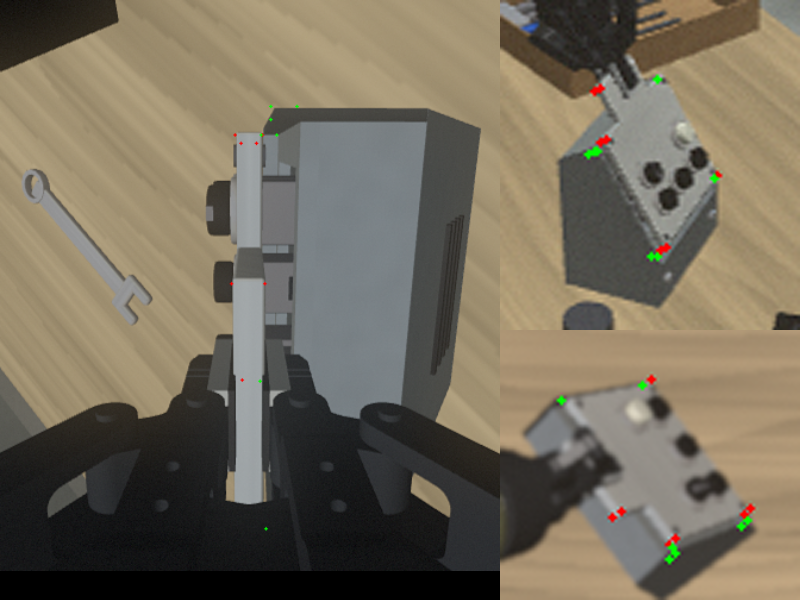

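The blocks are entering the opening and the plate is parallel to the slope, about 10 mm above the rim. I'll ease it in.

Request:
{"op": "carry_out", "data": {
  "increments": [
    [0,0,0,0,0.03,0,0],
    [0,0,0,0,0.055,0,0],
    [0,0,0,0,0.075,0,0],
    [0,0,0,0,0.085,0,0],
    [0,0,0,0,0.085,0,0],
    [0,0,0,0,0.085,0,0]
  ]
}}

```text
t: 16.8
tool_pos: [0.558, 0.2359, 0.2476]
eef_rot: [0.085, -0.317, 0.912, -0.246]
ft_force: [-0.4, 0.4, -4.4]
gripper_width: 0.0069
grasp_force: 78.7
```

Request:
{"op": "carry_out", "data": {
  "increments": [
    [0,0,0,0,0,0.01,0],
    [0,0,0,0,0,0.02,0],
    [0,0,0,0,0,0.025,0],
    [0,0,0,0,0,0.03,0],
    [0,0,0,0,0,0.03,0]
  ]
}}

```text
t: 17.3
tool_pos: [0.559, 0.2346, 0.245]
eef_rot: [0.085, -0.317, 0.912, -0.246]
ft_force: [-0.4, -0.3, -4.1]
gripper_width: 0.0066
grasp_force: 78.9
```

```bash
python3 rem.py
```

```text
17.3 [ 0.55  0.15  1.64 -0.54  1.32 -1.55]
[0.559  0.2346 0.245 ] [-0.4 -0.3 -4.1] [ 0.61  0.5  -0.03] 0.006639649689796956 78.85077595710754
to hover [-1.000e-03  0.000e+00  0.000e+00  6.000e-03 -1.282e+00  1.500e-02] to home [-0.001  0.     0.     0.006  0.018  0.011]
plate in ctop mm [ 1.1 -0.6  2.2] [0.01 0.15 0.01]
```

Request:
{"op": "carry_out", "data": {
  "increments": [
    [0,0,0,0,0.005,0,0],
    [0,0,0,0,0.01,0,0],
    [0,0,0,0,0.014,0,0],
    [0,0,0,0,0.014,0,0]
  ]
}}

```text
t: 17.7
tool_pos: [0.5581, 0.2357, 0.2442]
eef_rot: [0.085, -0.317, 0.912, -0.246]
ft_force: [-0.3, -0.4, -4.4]
gripper_width: 0.0068
grasp_force: 78.8
```

Request:
{"op": "carry_out", "data": {
  "increments": [
    [0,0,0,0,0,0.004,0],
    [0,0,0,0,0,0.008,0],
    [0,0,0,0,0,0.008,0]
  ]
}}

```text
t: 18.0
tool_pos: [0.5586, 0.2356, 0.2442]
eef_rot: [0.086, -0.317, 0.912, -0.245]
ft_force: [-1.9, 2.8, 0.2]
gripper_width: 0.0067
grasp_force: 79.5
```

Request:
{"op": "carry_out", "data": {
  "increments": [
    [0,0,0,0,0,0.004,0],
    [0,0,0,0,0,0.007,0],
    [0,0,0,0,0,0.007,0]
  ]
}}

```text
t: 18.3
tool_pos: [0.5587, 0.2356, 0.2442]
eef_rot: [0.086, -0.317, 0.912, -0.245]
ft_force: [-6.8, 3.1, 4.4]
gripper_width: 0.0066
grasp_force: 80.5
```

```bash
cat >>rem.py <<'E'
print('F in ctop (weight removed)',(H[:3,:3].T@(np.array(st['ft_force'])-[0,0,-4.6])).round(1))
E
python3 rem.py
```

```text
18.3 [ 0.56  0.16  1.64 -0.54  1.31 -1.55]
[0.5587 0.2356 0.2442] [-6.8  3.1  4.4] [ 0.56  1.23 -0.36] 0.006553702714559088 80.45686483383179
to hover [-1.000e-03  0.000e+00 -0.000e+00  8.000e-03 -1.294e+00  1.200e-02] to home [-0.001  0.    -0.     0.009  0.006  0.009]
plate in ctop mm [ 0.9 -1.1  0.9] [-0.02  0.15  0.07]
F in ctop (weight removed) [11.1  3.4 -1.2]
```

The ledge contact shows 11 N up the slope. I'll ease off slightly and bring the plate onto the rim.

Request:
{"op": "carry_out", "data": {
  "increments": [
    [0,0,0,0,0.004,-0.003,0],
    [0,0,0,0,0.007,-0.003,0],
    [0,0,0,0,0.007,-0.003,0]
  ]
}}

```text
t: 18.6
tool_pos: [0.5584, 0.2359, 0.244]
eef_rot: [0.086, -0.317, 0.912, -0.246]
ft_force: [-4.7, 3.1, 4.7]
gripper_width: 0.0069
grasp_force: 80.6
```

```bash
python3 rem.py
```

```text
18.6 [ 0.56  0.16  1.65 -0.54  1.31 -1.55]
[0.5584 0.2359 0.244 ] [-4.7  3.1  4.7] [ 0.27  0.85 -0.22] 0.006933323295811316 80.57007908821106
to hover [-1.000e-03  0.000e+00 -0.000e+00  8.000e-03 -1.299e+00  1.300e-02] to home [-0.001  0.    -0.     0.009  0.001  0.009]
plate in ctop mm [ 0.9 -1.1  0.5] [-0.02  0.18  0.07]
F in ctop (weight removed) [10.7  1.8  0. ]
```

Request:
{"op": "carry_out", "data": {
  "increments": [
    [0,0,0,0,0.004,-0.002,0],
    [0,0,0,0,0.008,-0.002,0],
    [0,0,0,0,0.008,-0.002,0]
  ]
}}

```text
t: 18.9
tool_pos: [0.5581, 0.2363, 0.2437]
eef_rot: [0.086, -0.317, 0.912, -0.246]
ft_force: [-3.3, 2.5, 6.0]
gripper_width: 0.0067
grasp_force: 80.6
```

```bash
python3 rem.py
```

```text
18.9 [ 0.56  0.16  1.65 -0.54  1.31 -1.55]
[0.5581 0.2363 0.2437] [-3.3  2.5  6. ] [ 0.02  0.59 -0.24] 0.0067100540476037265 80.56278705596924
to hover [-1.000e-03  0.000e+00 -0.000e+00  9.000e-03 -1.306e+00  1.400e-02] to home [-0.001  0.    -0.     0.009 -0.006  0.009]
plate in ctop mm [ 0.9 -1.1 -0.1] [-0.02  0.2   0.07]
F in ctop (weight removed) [11.2  1.   1.8]
```

Request:
{"op": "carry_out", "data": {
  "increments": [
    [0,0,0,0,0.004,-0.002,0],
    [0,0,0,0,0.008,-0.003,0],
    [0,0,0,0,0.008,-0.003,0]
  ]
}}

```text
t: 19.2
tool_pos: [0.5577, 0.2368, 0.2434]
eef_rot: [0.086, -0.317, 0.912, -0.246]
ft_force: [-0.9, 1.2, 5.7]
gripper_width: 0.0066
grasp_force: 80.2
```

```bash
python3 rem.py
```

```text
19.2 [ 0.56  0.16  1.65 -0.54  1.32 -1.55]
[0.5577 0.2368 0.2434] [-0.9  1.2  5.7] [-0.31  0.16 -0.16] 0.006643382243842119 80.23610830307007
to hover [-1.000e-03  0.000e+00 -0.000e+00  9.000e-03 -1.313e+00  1.400e-02] to home [-0.001  0.    -0.     0.009 -0.013  0.009]
plate in ctop mm [ 0.9 -1.1 -0.7] [-0.01  0.22  0.06]
F in ctop (weight removed) [ 9.6 -0.   3.8]
```

Request:
{"op": "carry_out", "data": {
  "increments": [
    [0,0,0,0,0.004,-0.002,0],
    [0,0,0,0,0.008,-0.004,0],
    [0,0,0,0,0.01,-0.004,0],
    [0,0,0,0,0.01,-0.004,0]
  ]
}}

```text
t: 19.6
tool_pos: [0.5575, 0.237, 0.2432]
eef_rot: [0.086, -0.317, 0.912, -0.246]
ft_force: [4.0, -3.0, 4.2]
gripper_width: 0.0069
grasp_force: 79.6
```

```bash
sed -i "s/^print('F in.*/&\nprint('M',(H[:3,:3].T@np.array(st['torque'])).round(2))/" rem.py; python3 rem.py
```

```text
19.6 [ 0.56  0.16  1.65 -0.54  1.32 -1.54]
[0.5575 0.237  0.2432] [ 4.  -3.   4.2] [-0.92 -0.67 -0.08] 0.006858425437867648 79.64123368263245
to hover [-0.002  0.    -0.     0.008 -1.315  0.016] to home [-0.002  0.    -0.     0.009 -0.015  0.01 ]
plate in ctop mm [ 0.9 -1.  -0.8] [-0.04  0.27  0.06]
F in ctop (weight removed) [ 5.2 -1.3  8.6]
M [-0.05  1.14 -0.08]
```

Firm contact on the rim (about 9 N), and seated on the ledge. Now I'll relax the push and open slowly.

Request:
{"op": "carry_out", "data": {
  "increments": [
    [0,0,0,0,-0.003,0,0],
    [0,0,0,0,-0.005,0,0.0],
    [0,0,0,0,-0.005,0,0]
  ],
  "squeeze": 30
}}

```text
t: 19.9
tool_pos: [0.5575, 0.237, 0.2432]
eef_rot: [0.086, -0.317, 0.912, -0.246]
ft_force: [5.3, -3.9, 4.9]
gripper_width: 0.0068
grasp_force: 79.5
```

Request:
{"op": "carry_out", "data": {
  "increments": [
    [0,0,0,0,0,0,0.09],
    [0,0,0,0,0,0,0.12],
    [0,0,0,0,0,0,0.15],
    [0,0,0,0,0,0,0.2],
    [0,0,0,0,0,0,0.25],
    [0,0,0,0,0,0,0.3],
    [0,0,0,0,0,0,0.3]
  ]
}}

```text
t: 20.6
tool_pos: [0.5566, 0.2375, 0.2424]
eef_rot: [0.085, -0.317, 0.912, -0.246]
ft_force: [-0.0, -0.6, -0.0]
gripper_width: 0.0254
grasp_force: 0.0
```

```bash
python3 look.py w7
```

```text
20.6 [ 0.56  0.16  1.65 -0.54  1.32 -1.55]
[0.5566 0.2375 0.2424] [-0.  -0.6 -0. ] [0.18 0.16 0.03] 0.025435990803907457 0.0
to hover [-1.000e-03 -0.000e+00  0.000e+00  5.000e-03 -1.327e+00  1.000e-02] to home [-0.001 -0.     0.     0.005 -0.027  0.007]
plate in ctop mm [ 0.7 -0.5 -2.4] [ 0.03  0.14 -0.  ]
```

View pics/w7.png

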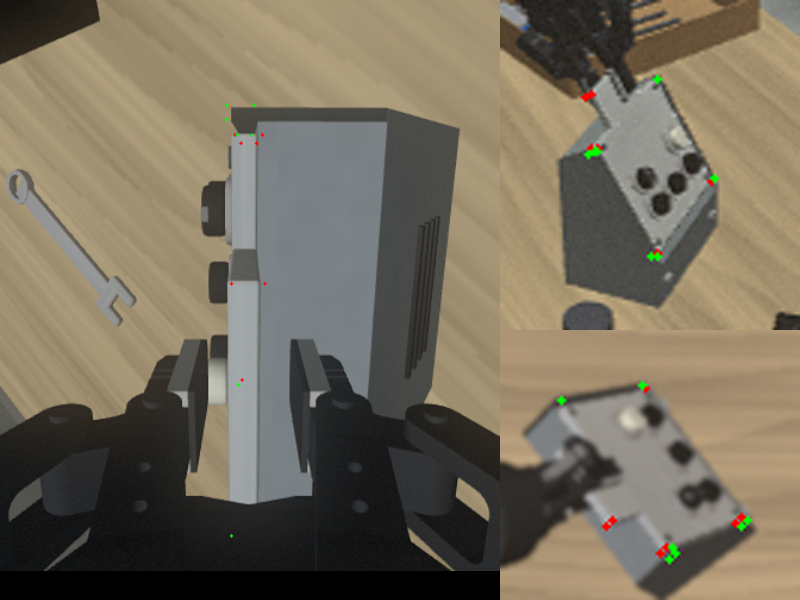

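The plate lies flat in the recess, with its lower edge at the ledge, cheek gaps on both sides and the fingers clear of the tab. I'll retreat along the tool axis.

Request:
{"op": "carry_out", "data": {
  "increments": [
    [0,0,0,0,0,-0.1,0.3],
    [0,0,0,0,0,-0.25,0.3],
    [0,0,0,0,0,-0.45,0.3],
    [0,0,0,0,0,-0.7,0.3],
    [0,0,0,0,0,-1,0.3],
    [0,0,0,0,0,-1,0.3]
  ]
}}

```text
t: 21.35
tool_pos: [0.526, 0.2795, 0.3355]
eef_rot: [0.09, -0.317, 0.912, -0.244]
ft_force: [0.6, 0.7, 0.9]
gripper_width: 0.0255
grasp_force: 0.0
```

Request:
{"op": "carry_out", "data": {
  "increments": [
    [0,0,0,0,0,-0.3,0.3],
    [0,0,0,0,0,-0.6,0.3],
    [0,0,0,0,0,-0.8,0.3],
    [0,0,0,0,0,-0.8,0.3],
    [0,0,0,0,0,-0.8,0.3]
  ]
}}

```text
t: 21.85
tool_pos: [0.5007, 0.3085, 0.3982]
eef_rot: [0.086, -0.317, 0.912, -0.246]
ft_force: [0.8, -0.5, -0.8]
gripper_width: 0.026
grasp_force: 0.0
```

```bash
sed -i 's/^Pc=.*/Pc=H@np.eye(4)/' rem.py; sed 's/^Pc=.*/Pc=H.copy();E=np.eye(4)/' look.py > look2.py; python3 look2.py w8
```

```text
21.85 [ 0.72  0.08  1.44 -0.53  1.63 -1.56]
[0.5007 0.3085 0.3982] [ 0.8 -0.5 -0.8] [0.19 0.16 0.02] 0.02596326132723398 0.0
to hover [-1.000e-03  0.000e+00  0.000e+00  8.000e-03 -1.327e+00  1.811e+00] to home [-1.000e-03  0.000e+00  0.000e+00  8.000e-03 -2.700e-02  1.808e+00]
```

View pics/w8.png

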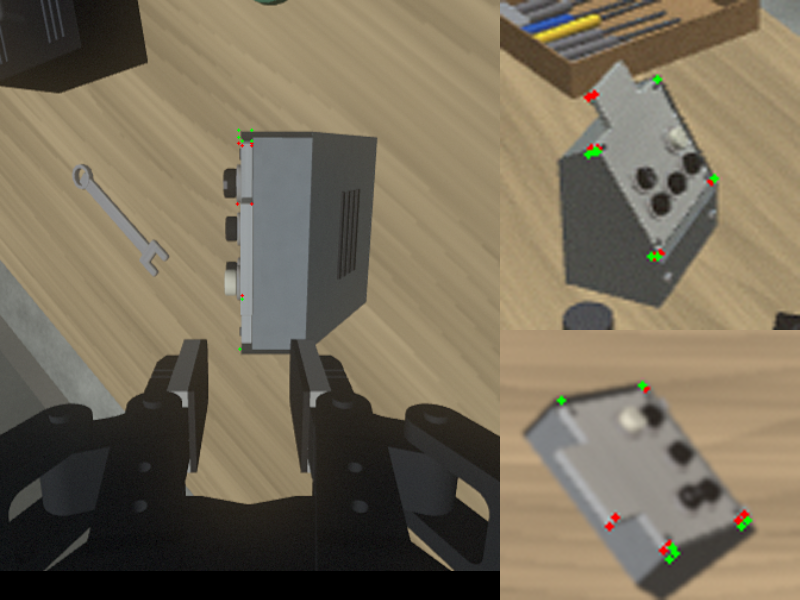

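The plate is home on the grey console: flush, tab up, buttons outwards, and matching the predicted home points. The arm is clear and the bystanders haven't moved, so I'll hand in.

```bash
python3 -c "
from bench import r
print(r.close_job())"
```

```text
the job is handed in; nothing more can be done
None
```

The push-button plate is turned over and home in the grey console (contact blocks inside, buttons out, tab at the top); the arm is clear, and I handed the job in at about 22 s.

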